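Set a gauge amplifier to its third range and zero it

ROBOT

A 6-joint arm with a two-finger parallel gripper is mounted at the origin on the work surface. World frame = base frame: x ahead of the robot, y to its left, z up, the work surface at z = 0. Lengths are in m, angles in rad, forces in N, time in s.
With the tool pointing down it reaches from about 0.35 to 0.975 m from the base axis. Payload 4.9 kg.
Tool frame: the origin (TCP) lies at the very end of the fingers, on their centre line; the grasp point (between the pads) lies 19 mm behind it (ctrl.pinch_z is the distance from the TCP to the grasp point, in m); z points along the fingers, y is the line along which they close (so a half turn about z gives the same grasp; the last joint's range is limited). The gripper opens to 85 mm and grips with 20 to 120 N. Pads are 22 mm wide; open, the fingers measure 114 mm over their backs; the gripper's body (76 mm by 85 mm) begins 54 mm behind the grasp point. The pads swing forward as they close: fully open they stand 13 mm farther back than shut.
Start: joints at [-1.431, 0.053, 1.613, -0, 1.476, -0.119], TCP at [0.16, -0.604, 0.231] pointing down, gripper open.
Joint ranges: [-3.01, 3.01], [-1.01, 2.22], [0.06, 2.58], [-1.02, 4.17], [0.09, 2.62], [-3.14, 3.14]. Speed limits (rad/s): [2.57, 2.57, 3.14, 3.14, 3.14, 3.14].

INTERFACE

Orientations are given as a rotation vector (axis times angle).
In Python, from station import ctrl, optics gives the robot as it stands. The module is installed in compiled form; this text tells all that it offers.
- The arm moves only by the shell command python3 -m handwheel 'ROWS' [OPENING] [FORCE]. ROWS is JSON, one flat list of numbers, 6 for each row, row after row: the shift along the tool's x, y, z in m, then the turn, a rotation vector about the tool's x, y, z in degrees. A call has 1 to 20 rows; each row shifts and turns the commanded pose from where the row before left it, along the tool's axes as they then stand; what a row does not reach is not made up. A row lasts 1/10 s, in which the tool goes at most 50 mm and 8.59 degrees, less where a joint would pass 70% of its speed; a pose out of reach is approached as far as the arm can. A call is refused whole if a number of a shift passes 0.05 or a number of a turn 8.59, either way. A call with a gripper value outside its range is refused whole. OPENING is the closure, from 0 (fully open) to 1 (shut), set as the call begins (- or left out, the last holds). The fingers move at their own pace and stop on an object; FORCE is the grip in N (left out, the last holds). Time passes only in rows, so rows that do not move let the fingers close. It gives the time, the measured TCP pose, the force and the opening at its end, in the units of the state.
- ctrl.get_obs(): the state, without advancing time (a new reading comes with each control period).
- optics.get_image(name): name is "scene" or "top" or "wrist"; returns (picture, depth): 420x560x3 uint8, red, green, blue; 420x560 float32, m along the optical axis (not along the pixel's ray), 0 where there is no reading.
- optics.get_calibration(name): a dict with "fovy" (degrees; the focal length in pixels is half the picture's height over the tangent of half this angle, whatever the lens; pixels are square), "cx", "cy" (the principal point, pixels), "rvec" (rotation vector, rad) and "tvec" (3), from world to camera coordinates, as OpenCV has them; the wrist camera has in their place "mount" (4x4, takes a point from camera to tool coordinates, whose origin is the TCP and whose axes are the flange's). Camera axes: x right, y down, z forward; pixel columns grow to the right and rows downward; lengths in m; the calibration is good to about 2 mm. A picture is of the moment at which its call begins: read the wrist's pose just before it. get_calibration takes no time and is no camera call.
- ctrl.finish_job(): hands the job in, once; it reports no verdict.
The state is a dict: "t": time; "q": joint angles; "dq": joint speeds; "effort": joint torques, N m; "tool_pos": TCP position; "tool_rot": TCP orientation; "contact_force": force on the tool from outside, world axes, zero at the start; "wrist_torque": the same for the moment, N m; "opening": finger opening in m.
Only numpy, scipy, OpenCV 4.12 (cv2) and the standard library are available. Lean on these libraries where they do the work, as an engineer would, in place of code of your own. Each camera call takes 0.05 s, during which the arm holds its last target. There are 200 camera calls.

TASK

On the grey gauge amplifier, push the black range lever with a fingertip along its slot, away from its end stop and towards the two buttons, counting the clicks, and leave it resting in the third notch without overrunning into the fourth. Then zero the instrument: press the round button fully down and let it come up again, leaving the square key alone. Push and press only: nothing is to be gripped or lifted, and all the loose parts on and around the amplifier stay where they stand.

Things in the scene. Friction and masses are not known exactly. Their poses are not given: they have to be found in the camera images.
- amp: Grey instrument bolted to the table, 170 mm (its x, front to back) by 310 mm (its y), flat control panel 60 mm above the table. Origin at the centre of its underside; front is its -x side, nearest the robot. Along its rear edge (x from 40 to 85 mm) a display housing rises 28 mm above the panel.
- lever (a joint): Range lever's travel along the amplifier's +y in m: 0 at its end stop, 0.084 at the other end. Starts between 0 and 0.010 and runs free (about 1 N of drag) up to the first ridge of the click rail. Climbing a ridge takes about 5 to 10 N; past its crest the lever jumps by itself, up to 7 mm ahead of the finger, into the notch. The free run is no click: the first notch lies beyond the first ridge.
- lever_face (a point): Centre of the paddle's pushing face (its amplifier -y face), 20 mm above the panel; moves with the lever. Paddle: black, 30 mm along the amplifier's x, 12 mm along y, top 35 mm above the panel. On an arm, 31 mm to the amplifier's +x, it carries a steel ball housing (13 mm across, top 22 mm above the panel).
- lever_ball (a point): Centre of the lever's detent ball, 31 mm to the amplifier's +x of the paddle's centre and level with it in y; moves with the lever. It rests at the y of a notch of the click rail when the lever sits in that notch.
- rail: Click rail: steel strip on the panel beside the slot, with five roof-shaped ridges (45 degree sides, 5 mm high), 14 mm apart. Origin: the third notch, at panel height; axes as the amplifier's. Ridge crests at y = -35, -21, -7, 7, 21 mm; notches between them at y = -28 (first), -14 (second), 0 (third), 14 mm (fourth). Its place along the slot varies.
- zero (a joint): Round button's travel in m: 0 up, 0.006 fully down (about 4.5 N, springs back). Counts as pressed beyond 0.004.
- zero_top (a point): Centre of the top of the round grey button (28 mm across, in a black housing on the panel). The round button and the square key stand one behind the other, 55 mm apart, near the +y end of the panel; which is in front varies.
- key (a joint): Square hold key's travel in m: 0 up, 0.006 fully down. Not to be pressed.
- key_top (a point): Centre of the top of the square grey key (26 mm sides, black housing 36 mm square, on the panel).
- master: Loose steel pin gauge, 22 mm across, 26 mm tall, standing on the panel between lever and buttons. Origin at the centre of its underside.
- setring: Loose steel setting ring, 32 mm outside, 14 mm tall, lying on the panel near its -y end. Origin at the centre of its underside.
- vblock: Loose dark steel V-block, 50 x 60 x 44 mm, on the table before the amplifier. Origin under its centre.
- gaugeblock: Loose steel gauge block, 9 x 35 x 30 mm high, on the table before the amplifier. Origin under its centre.
- slug1: Loose steel slug, 45 mm across, 50 mm tall, on the table well to the left. Origin under its centre.
- slug2: Second such slug.
- level: Loose yellow spirit level, 200 x 22 x 45 mm high, on the table to the right. Origin under its centre.
- conrod: Loose aluminium connecting rod lying flat, about 206 mm long, 22 mm high, on the table to the left. Origin near mid-length, at the table.

How it is judged:
On the way, in this order (a step that is already met when the one before it is completed fails the run):
1. the lever rests in the third notch (y of lever_ball in the frame of rail between -0.003 and 0.003 m and velocity of joint lever between -0.01 and 0.01 m/s), for 0.3 s.
2. the round button is pressed down (y of lever_ball in the frame of rail between -0.003 and 0.003 m and value of joint zero above 0.004 m), for 0.05 s.
At the end, for the whole second after the job is handed in: the lever's ball is within 3 mm of the third notch, the round button and the square key are up, and every loose part is within 15 mm of where it stood (y of lever_ball in the frame of rail between -0.003 and 0.003 m and value of joint each of zero, key below 0.0015 m and distance of each of master, setring, vblock, gaugeblock, slug1, slug2, level, conrod from where it was at the start of the episode below 0.015 m); the robot touches nothing.
It fails at once if the lever is run past the third notch, over the ridge to the fourth (y of lever_ball in the frame of rail above 0.008 m).
It fails at once if the round button is pressed before the lever rests in the third notch (value of joint zero above 0.004 m and not (y of lever_ball in the frame of rail between -0.003 and 0.003 m)).
It fails at once if the square key is pressed (value of joint key above 0.003 m).
It fails at once if a loose part is lifted or shoved over 15 mm from its place (distance of any of master, setring, vblock, gaugeblock, slug1, slug2, level, conrod from where it was at the start of the episode above 0.015 m).
It also fails if it takes over 64 s, if anything falls off the work surface, if the arm or the gripper's body presses on something with over 40 N, if the wrist force passes 120 N, or if a joint passes its speed limit or range.

## Working session

There is one attempt and no reset: what is moved stays moved. The work goes in short steps, Python scripts to look and compute and a shell command to move; the robot and the scene stay as the last step left them, time stands still between calls to the robot, and variables do not carry over. Pictures are saved under pics/ and viewed, on a budget of 10 in all, crops included, one or two more only if the job needs it, and the job is handed in when it is done.

```bash
mkdir -p pics
cat > h.py <<'E'
import numpy as np,cv2
from scipy.spatial.transform import Rotation as R
from station import ctrl,optics
def cam(n,obs=None):
    c=optics.get_calibration(n);f=210/np.tan(np.radians(c['fovy'])/2)
    if 'mount' in c:
        o=obs or ctrl.get_obs();T=np.eye(4);T[:3,:3]=R.from_rotvec(o['tool_rot']).as_matrix();T[:3,3]=o['tool_pos'];T=T@np.array(c['mount'])
    else:
        r=R.from_rotvec(np.ravel(c['rvec'])).as_matrix();T=np.eye(4);T[:3,:3]=r.T;T[:3,3]=-r.T@np.ravel(c['tvec'])
    return f,c['cx'],c['cy'],T
def ray(C,u,v,z):
    f,cx,cy,T=C;d=T[:3,:3]@np.array([(u-cx)/f,(v-cy)/f,1]);p=T[:3,3];return p+d*(z-p[2])/d[2]
def proj(C,P):
    f,cx,cy,T=C;p=T[:3,:3].T@(np.array(P)-T[:3,3]);return p[0]/p[2]*f+cx,p[1]/p[2]*f+cy
E
python3 - <<'E'
from h import *
print(ctrl.get_obs())
for n in('top','scene','wrist'):
    C=cam(n);im,d=optics.get_image(n);np.savez(f'pics/{n}0.npz',im=im,d=d,T=C[3],k=C[:3]);print(n,C)
    cv2.imwrite(f'pics/{n}0.png',im[:,:,::-1])
E
```

```text
{'t': 0.0, 'q': array([-1.43102679e+00,  5.33572569e-02,  1.61428904e+00,  1.62325920e-05,
        1.47597234e+00, -1.19004651e-01]), 'dq': array([ 1.56055135e-03,  1.33124527e-03, -4.78403463e-04,  2.96795028e-03,
       -1.53704062e-03, -2.80790010e-05]), 'effort': array([-5.10326718e-04, -3.93686235e+01, -3.70174706e+01, -1.32787613e-04,
        7.07163315e-03, -8.78180089e-06]), 'tool_pos': array([ 0.15985086, -0.60357866,  0.23006572]), 'tool_rot': array([-3.11332379e+00, -4.05084511e-01,  7.65594734e-06]), 'contact_force': array([ 0.21180745,  0.55227126, -0.78733412]), 'wrist_torque': array([ 0.01322244, -0.04259561,  0.00029857]), 'opening': 0.08509504686152436}
top (np.float64(503.3207810201245), 274.9141062756137, 215.59388384210644, array([[ 0.01251801, -0.99699578,  0.0764376 ,  0.36278704],
       [-0.99983208, -0.01145712,  0.01430195, -0.01254565],
       [-0.01338323, -0.07660379, -0.99697179,  1.50987067],
       [ 0.        ,  0.        ,  0.        ,  1.        ]]))
scene (np.float64(460.5879866783603), 276.6233608686837, 213.88857403311675, array([[-0.84381011,  0.43881073, -0.30891689,  0.82250284],
       [ 0.53647802,  0.67554694, -0.50579409,  0.59699088],
       [-0.01326001, -0.59252129, -0.80544565,  1.04045653],
       [ 0.        ,  0.        ,  0.        ,  1.        ]]))
wrist (np.float64(353.94698848441533), 278.53169473247596, 204.4725712003857, array([[ 0.25564398, -0.93077578, -0.26134767,  0.22600712],
       [-0.96677005, -0.24650246, -0.06776578, -0.58702858],
       [-0.00134809,  0.26998701, -0.96286302,  0.37299947],
       [ 0.        ,  0.        ,  0.        ,  1.        ]]))
```

View pics/top0.png

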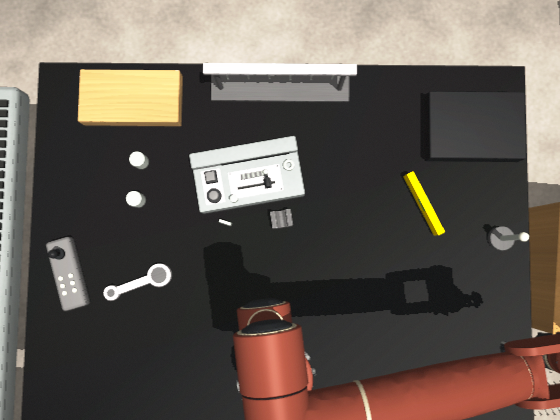

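View pics/scene0.png

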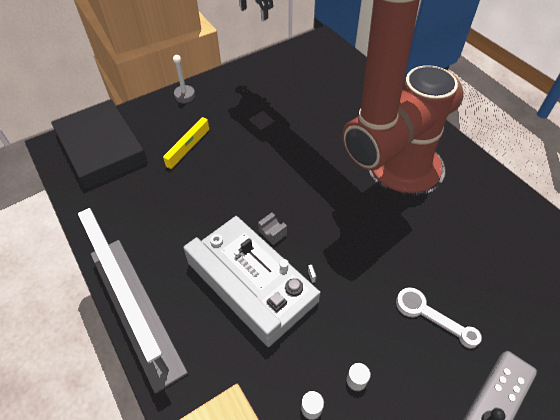

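The top view shows the amp around (248,175). The round button is in front at (213,195), the square key behind it at (210,177), the lever paddle near (268,182), the pin gauge at (234,198) and the setting ring at (288,165). I'll measure these, then go over for a close wrist view.

Run:
```python
from h import *
z=np.load('pics/top0.npz');im=z['im'];C=(*z['k'],z['T'])
for n,u,v,h in[('round',213.5,195.5,.075),('key',210.5,177,.075),('pad',268,182,.095),('pin',234,198,.086),('ring',288,165,.07),('gb',225,222,.03),('vb',281,219,.044),('FL',200.5,212,.06),('FR',304,193.5,.06),('RR',296,137.5,.088),('RL',190.5,152.5,.088),('shelfL',204,70,.2),('shelfR',355,70,.2)]:
    print(n,ray(C,u,v,h).round(4), 'depth',z['d'][int(v),int(u)])
```

```text
round [0.5287 0.1852 0.075 ] depth 1.4397866
key [0.5822 0.195  0.075 ] depth 1.4384396
pad [0.5665 0.0285 0.095 ] depth 1.4216344
pin [0.5209 0.125  0.086 ] depth 1.433984
ring [ 0.6203 -0.0279  0.07  ] depth 1.4654315
gb [0.4556 0.1557 0.03  ] depth 1.4805485
vb [ 0.4654 -0.0094  0.044 ] depth 1.4889354
FL [0.4819 0.2239 0.06  ] depth 1.5218561
FR [ 0.5391 -0.0752  0.06  ] depth 1.5220276
RR [ 0.697  -0.0498  0.088 ] depth 1.5278066
RL [0.6505 0.2522 0.088 ] depth 1.5308094
shelfL [0.8516 0.2008 0.2   ] depth 1.3742055
shelfR [ 0.8546 -0.2022  0.2   ] depth 1.3690666
```

```bash
python3 -m handwheel '[0.0282,-0.0284,-0.0005,0,0,0.2,0.0282,-0.0284,-0.0005,0,0,0.2,0.0282,-0.0284,-0.0005,0,0,0.2,0.0282,-0.0284,-0.0005,0,0,0.2,0.0282,-0.0284,-0.0005,0,0,0.2,0.0282,-0.0284,-0.0005,0,0,0.2,0.0282,-0.0284,-0.0005,0,0,0.2,0.0282,-0.0284,-0.0005,0,0,0.2,0.0282,-0.0284,-0.0005,0,0,0.2,0.0282,-0.0284,-0.0005,0,0,0.2,0.0282,-0.0284,-0.0005,0,0,0.2,0.0282,-0.0284,-0.0005,0,0,0.2,0.0282,-0.0284,-0.0005,0,0,0.2,0.0282,-0.0284,-0.0005,0,0,0.2,0.0282,-0.0284,-0.0005,0,0,0.2,0.0282,-0.0284,-0.0005,0,0,0.2,0.0282,-0.0284,-0.0005,0,0,0.2,0.0282,-0.0284,-0.0005,0,0,0.2,0.0282,-0.0284,-0.0005,0,0,0.2,0,0,0,0,0,0]' 1 30
python3 - <<'E'
from h import *
o=ctrl.get_obs();C=cam('wrist',o);im,d=optics.get_image('wrist');np.savez('pics/w1.npz',im=im,d=d,T=C[3],k=C[:3])
cv2.imwrite('pics/w1.png',im[:,:,::-1]);print(o['t'],o['tool_pos'],R.from_rotvec(o['tool_rot']).as_matrix().round(3),o['opening'],o['contact_force'])
E
```

```text
t: 2.15
tool_pos: [0.5614, 0.0456, 0.2402]
tool_rot: [-3.125, -0.309, 0.001]
contact_force: [-0.2, -0.1, -0.6]
opening: -0.0
2.15 [0.56139712 0.04561075 0.24019595] [[ 0.981  0.196 -0.001]
 [ 0.196 -0.981  0.001]
 [-0.    -0.001 -1.   ]] -1.3942691161711808e-06 [-0.2113644  -0.14093106 -0.58442739]
```

View pics/w1.png

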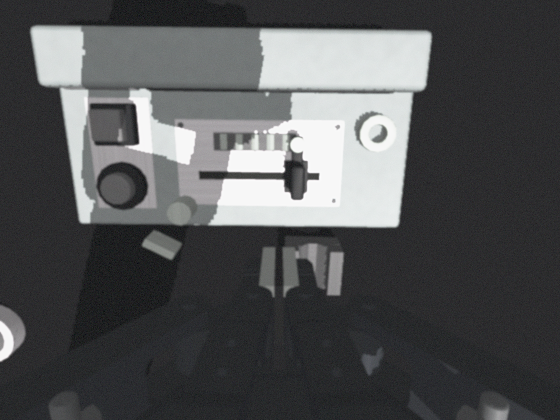

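The wrist view shows the paddle at (297,180), the ball housing at (297,145), the rail ridges from about (215,141) to (290,141), the slot from 200 to 320 at row 176, the pin at (180,211) and the round button at (120,186). I'll enlarge the rail.

Run:
```python
from h import *
z=np.load('pics/w1.npz');im=z['im'];c=cv2.cvtColor(im[110:215,195:350],cv2.COLOR_RGB2GRAY)
c=cv2.resize(c,None,fx=5,fy=5,interpolation=cv2.INTER_CUBIC)
c=(255*(c/255.)**.8).astype('u1')
for k in range(0,155,10): cv2.putText(c,str(195+k),(k*5,10),0,.35,255,1);cv2.line(c,(k*5,12),(k*5,20),255,1)
cv2.imwrite('pics/w1c.png',c)
C=(*z['k'],z['T'])
for n,u,v,h in[('ball',297,145,.082),('padtop',297.5,181,.095),('slotL',200,175,.06),('slotR',319,177,.06),('FL',79,223,.06),('FR',401,227,.06),('round',117,187,.078),('key',112,124,.078),('pin',180,207,.086)]:print(n,ray(C,u,v,h).round(4))
g=cv2.cvtColor(im,cv2.COLOR_RGB2GRAY)
for r in(134,137,140,143,147):print(r,g[r,208:300].tolist())
for r in(137,141,145): print((z['d'][r,208:300]*1000).round(0).astype(int).tolist())
```

```text
ball [0.5997 0.0368 0.082 ]
padtop [0.5721 0.0311 0.095 ]
slotL [0.5531 0.1176 0.06  ]
slotR [0.5728 0.009  0.06  ]
FL [0.4837 0.2254 0.06  ]
FR [ 0.5405 -0.0796  0.06  ]
round [0.5323 0.1847 0.078 ]
key [0.586  0.1929 0.078 ]
pin [0.5276 0.126  0.086 ]
134 [165, 165, 167, 162, 155, 118, 91, 77, 76, 74, 80, 92, 116, 125, 128, 126, 122, 124, 112, 92, 81, 82, 78, 79, 81, 79, 86, 100, 116, 125, 122, 125, 121, 114, 106, 87, 84, 82, 80, 86, 79, 82, 87, 98, 111, 119, 149, 191, 200, 174, 141, 144, 153, 154, 146, 149, 156, 161, 162, 179, 185, 188, 203, 212, 211, 202, 183, 163, 160, 157, 159, 168, 166, 173, 184, 193, 198, 196, 182, 148, 115, 98, 91, 91, 88, 93, 93, 107, 138, 161, 182, 235]
137 [163, 165, 168, 166, 157, 121, 86, 74, 74, 76, 79, 93, 121, 135, 134, 139, 136, 134, 116, 90, 81, 72, 72, 71, 77, 77, 81, 102, 124, 135, 139, 138, 132, 129, 108, 89, 78, 76, 79, 78, 75, 77, 87, 122, 146, 147, 183, 226, 236, 230, 190, 156, 154, 149, 150, 150, 152, 153, 173, 202, 217, 221, 230, 234, 234, 221, 179, 155, 157, 152, 153, 154, 153, 162, 179, 208, 217, 223, 216, 178, 136, 106, 83, 71, 62, 87, 1
[... 2056 characters left out ...]
315, 315, 315, 314, 317, 317, 319, 317, 317, 319, 317, 318, 317, 316, 318, 316, 316, 315, 314, 315, 316, 317, 317, 318, 317, 318, 318, 318, 316, 316, 318, 316, 315, 315, 315, 315, 315, 318, 309, 298, 297, 297, 298, 297, 297, 298, 297, 297]
[319, 320, 320, 318, 320, 320, 319, 318, 317, 319, 318, 317, 319, 316, 315, 315, 316, 318, 318, 319, 318, 318, 318, 318, 317, 319, 319, 320, 317, 317, 316, 316, 317, 316, 318, 318, 319, 318, 318, 319, 317, 318, 317, 319, 315, 315, 315, 316, 317, 318, 319, 318, 318, 318, 318, 319, 316, 319, 319, 317, 317, 316, 316, 315, 318, 317, 318, 319, 318, 318, 318, 318, 318, 318, 318, 319, 319, 313, 316, 316, 318, 318, 299, 297, 298, 298, 298, 299, 299, 299, 298, 298]
```

View pics/w1c.png

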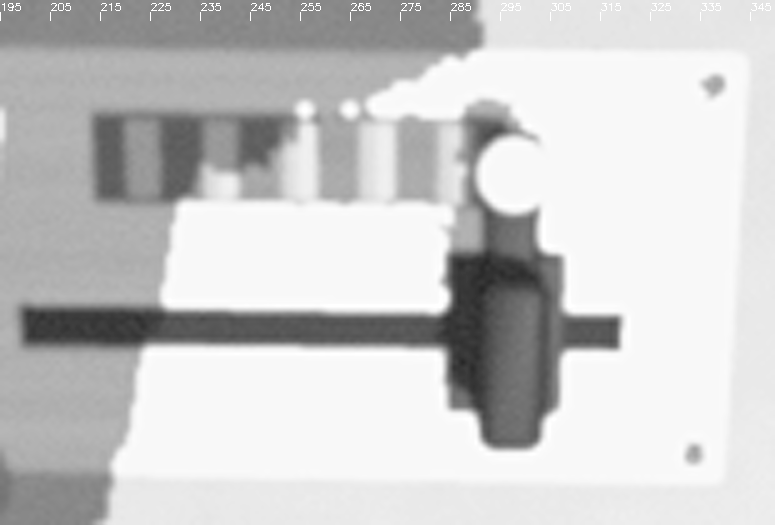

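Run:
```python
from h import *
z=np.load('pics/w1.npz');im=z['im'];d=z['d'];f,cx,cy=z['k'];T=z['T']
th=np.radians(10.5);ex=np.array([np.cos(th),np.sin(th)]);ey=np.array([-ex[1],ex[0]])
v,u=np.mgrid[0:420,0:560];P=np.stack([(u-cx)/f*d,(v-cy)/f*d,d],-1)@T[:3,:3].T+T[:3,3]
x=P[...,:2]@ex;y=P[...,:2]@ey;h=P[...,2];ok=d>0
# yaw from panel front edge/housing: bright front edge rows per column
g=cv2.cvtColor(im,cv2.COLOR_RGB2GRAY).astype(int)
pts=[]
for c in list(range(230,390,4)):
    col=g[205:245,c]; k=np.argmin(np.diff(col)); pts.append(ray((f,cx,cy,T),c,205+k+.5,.06)[:2])
pts=np.array(pts);pf=cv2.fitLine(pts.astype('f4'),cv2.DIST_HUBER,0,.001,.001).ravel();print('front edge yaw',np.degrees(np.arctan2(pf[1],pf[0]))%180-90,pf)
m=ok&(v>134)&(v<149)&(u>205)&(u<289)
b=np.round(y[m]*1000).astype(int)
for k in range(b.min(),b.max()+1):
    s=b==k; print(k,(h[m][s].mean()*1000).round(2),s.sum(),end=' | ')
print('\nrail x',x[m].min(),x[m].max())
for n,mm in[('ball',(h>.075)&(h<.086)&(u>285)&(u<310)&(v>132)&(v<156)),('pad',(h>.09)&(h<.105)&(u>280)&(u<312)&(v>150)&(v<205)),('round',(h>.066)&(h<.1)&(u>85)&(u<150)&(v>158)&(v<215)),('pin',(h>.08)&(h<.095)&(u>160)&(u<200)&(v>185)&(v<228))]:
    q=ok&mm;print(n,q.sum(),'x',np.percentile(x[q],[2,50,98]).round(4),'y',np.percentile(y[q],[2,50,98]).round(4),'h',np.percentile(h[q],[5,50,95]).round(4))
q=ok&(u>305)&(u<340)&(v>160)&(v<195);print('panel h',np.median(h[q]))
for rng in((.060,.068),(.068,.072),(.072,.076),(.076,.08),(.08,.085)):
  for n,mm in(('round',(v>158)&(v<215)),('key',(v>98)&(v<150))):
    q=ok&mm&(u>80)&(u<150)&(h>rng[0])&(h<rng[1]); print(n,rng,q.sum(),'mid' ,(P[q].min(0)+P[q].max(0)).round(4)/2, np.median(P[q],0).round(4)) if q.sum()>5 else 0
```

```text
front edge yaw 10.340294 [ 0.17949402 -0.98375905  0.5238983   0.0085633 ]
-66 63.31 14 | -65 63.92 14 | -64 64.87 13 | -63 65.07 16 | -62 63.5 20 | -61 62.58 20 | -60 62.14 14 | -59 62.57 14 | -58 62.13 14 | -57 62.38 14 | -56 62.37 14 | -55 62.74 14 | -54 62.41 17 | -53 62.34 25 | -52 63.26 14 | -51 64.31 14 | -50 64.87 14 | -49 64.71 14 | -48 63.35 14 | -47 62.77 14 | -46 62.22 14 | -45 62.52 25 | -44 62.08 16 | -43 62.26 14 | -42 62.19 14 | -41 62.52 14 | -40 62.42 14 | -39 62.12 14 | -38 62.87 14 | -37 64.03 27 | -36 65.2 15 | -35 64.34 14 | -34 63.37 14 | -33 62.24 14 | -32 62.57 14 | -31 62.13 14 | -30 62.43 14 | -29 62.17 14 | -28 62.73 19 | -27 62.27 18 | -26 62.18 18 | -25 62.01 15 | -24 62.88 14 | -23 64.26 16 | -22 64.99 20 | -21 64.25 11 | -20 63.44 15 | -19 62.73 15 | -18 62.09 17 | -17 61.81 18 | -16 62.11 14 | -15 62.54 14 | -14 62.14 14 | -13 62.49 14 | -12 62.23 17 | -11 62.34 16 | -10 62.89 22 | -9 64.71 17 | -8 64.6 10 | -7 64.56 15 | -6 63.51 13 | -5 62.26 14 | -4 62.38 15 | -3 62.35 15 | -2 62.29 17 | -1 62.15 16 | 0 62.13 17 | 1 61.81 12 | 2 60.8 15 | 3 60.63 1
[... 538 characters left out ...]
] [0.5261 0.2036 0.0607]
key (0.06, 0.068) 1193 mid [0.5836 0.1973 0.064 ] [0.5849 0.1808 0.0608]
round (0.068, 0.072) 448 mid [0.53115 0.1848  0.0701 ] [0.5384 0.1771 0.0715]
key (0.068, 0.072) 78 mid [0.58825 0.1905  0.07   ] [0.59   0.1777 0.0702]
round (0.072, 0.076) 558 mid [0.5312  0.18445 0.0739 ] [0.5359 0.1788 0.0726]
key (0.072, 0.076) 684 mid [0.5852 0.195  0.074 ] [0.5919 0.1843 0.0739]
round (0.076, 0.08) 84 mid [0.5314  0.18255 0.078  ] [0.539  0.1747 0.0781]
key (0.076, 0.08) 57 mid [0.58655 0.19415 0.078  ] [0.5896 0.1827 0.0784]
round (0.08, 0.085) 730 mid [0.53135 0.18445 0.0821 ] [0.5317 0.1842 0.0821]
key (0.08, 0.085) 125 mid [0.5847 0.1945 0.0825] [0.5875 0.1831 0.0834]
```

Geometry in the amp-yaw frame:
- The five crests are at y = -63.6, -49.8, -36, -22 and -8 mm, so the third notch is at about -28.9 mm.
- The ball is at -73.3 mm, so it needs to travel about 44.4 mm.

Next I'll lower the finger on the paddle's -y side.

```bash
cat > s.py <<'E'
from h import *
o=ctrl.get_obs();th=np.radians(10.4);p=o['tool_pos'];F=o['contact_force'];c,s=np.cos(th),np.sin(th)
print('t',round(o['t'],2),'amp x,y,z mm',np.round(1000*np.array([c*p[0]+s*p[1],-s*p[0]+c*p[1],p[2]]),2),'F amp',np.round([c*F[0]+s*F[1],-s*F[0]+c*F[1],F[2]],2))
E
python3 -m handwheel '[0,0.0165,0,0,0,0.9,0.006,0.016,0,0,0,0,0,0.016,0,0,0,0,0,0,0.035,0,0,0,0,0,0.035,0,0,0,0,0,0.035,0,0,0,0,0,0.035,0,0,0,0,0,0.020,0,0,0,0,0,0.008,0,0,0,0,0,0,0,0,0,0,0,0,0,0,0]'
python3 s.py
python3 - <<'E'
from h import *
o=ctrl.get_obs();C=cam('wrist',o);im,d=optics.get_image('wrist');cv2.imwrite('pics/w2.png',im[:,:,::-1]);np.savez('pics/w2.npz',im=im,d=d,T=C[3],k=C[:3]);print(R.from_rotvec(o['tool_rot']).as_matrix().round(3))
E
```

```text
t: 3.3
tool_pos: [0.576, -0.0055, 0.0743]
tool_rot: [3.129, 0.275, 0.004]
contact_force: [-0.3, -0.6, 0.0]
opening: -0.0
t 3.3 amp x,y,z mm [ 565.54 -109.36   74.34] F amp [-0.37 -0.52  0.02]
[[ 0.985  0.175  0.002]
 [ 0.175 -0.985 -0.   ]
 [ 0.002  0.001 -1.   ]]
```

View pics/w2.png

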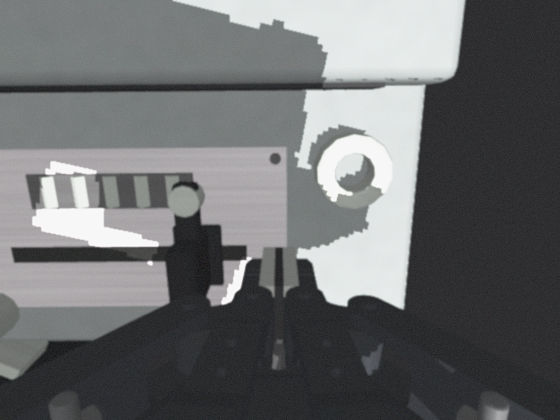

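The finger stands clear to the right of the paddle (tips at about 280,270; paddle 170–215; ball at 184,200; ring untouched). I'll add a ball tracker and approach.

```bash
cat > b.py <<'E'
import s
from h import *
def ball(d,C):
    f,cx,cy,T=C;th=np.radians(10.4);v,u=np.mgrid[0:420,0:560];P=np.stack([(u-cx)/f*d,(v-cy)/f*d,d],-1)@T[:3,:3].T+T[:3,3]
    x=P[...,0]*np.cos(th)+P[...,1]*np.sin(th);y=-P[...,0]*np.sin(th)+P[...,1]*np.cos(th);h=P[...,2]
    q=(d>0)&(h>.076)&(h<.088)&(x>.586)&(x<.605)&(y>-.095)&(y<0)
    m=(d>0)&(x>.591)&(x<.602)&(y>-.072)&(y<.0)&(h>.0645)&(h<.067)   # crest points
    return q.sum(),1000*(np.percentile(y[q],2)+np.percentile(y[q],98))/2,np.round(1000*np.percentile(x[q],[2,98]),1),np.histogram(1000*y[m],np.arange(-72,0,1))[0]
if __name__=='__main__':
    z=np.load('pics/w1.npz');print(ball(z['d'],(*z['k'],z['T'])))
    C=cam('wrist');im,d=optics.get_image('wrist');np.savez('pics/last.npz',im=im,d=d);print(ball(d,C))
E
python3 b.py
python3 -m handwheel '[0,-0.006,0,0,0,0,0,-0.005,0,0,0,0,0,-0.002,0,0,0,0,0,-0.001,0,0,0,0,0,-0.001,0,0,0,0,0,0,0,0,0,0,0,0,0,0,0,0]';python3 s.py
python3 -m handwheel '[0,-0.001,0,0,0,0,0,-0.001,0,0,0,0,0,-0.001,0,0,0,0]';python3 s.py
python3 -m handwheel '[0,-0.001,0,0,0,0,0,-0.001,0,0,0,0,0,-0.001,0,0,0,0]';python3 b.py
```

```text
t 3.35 amp x,y,z mm [ 565.93 -109.21   74.82] F amp [0.65 0.16 0.21]
(np.int64(275), np.float64(-72.43733311471922), array([586.3, 603.7]), array([ 0,  0,  0,  0,  0,  0,  0,  1,  8, 10,  3,  0,  0,  0,  0,  0,  0,
        1,  0,  0,  0,  2,  3, 13,  4,  0,  0,  0,  0,  0,  0,  0,  0,  0,
        0,  1,  7,  9,  3,  2,  0,  0,  0,  0,  0,  0,  0,  0,  1,  4,  8,
        7,  2,  1,  0,  0,  0,  0,  0,  0,  0,  0,  0,  3, 12,  6,  0,  0,
        0,  0,  0]))
(np.int64(1308), np.float64(-72.84555438450255), array([586.4, 604.1]), array([ 0,  0,  0,  0,  0,  0,  0,  0,  8, 17,  6,  0,  0,  0,  0,  0,  0,
        0,  0,  0,  2, 12, 38, 35,  7,  0,  0,  0,  0,  0,  0,  0,  0,  0,
        1, 10, 39, 28,  2,  0,  0,  0,  0,  0,  0,  0,  0,  0,  2, 11, 30,
       28,  6,  0,  0,  0,  0,  0,  1,  0,  0,  0,  2, 15, 44, 26,  1,  0,
        0,  0,  0]))
t: 4.1
tool_pos: [0.5723, 0.0103, 0.0727]
tool_rot: [-3.129, -0.277, 0.0]
contact_force: [-0.2, 0.3, 0.2]
opening: 0.0001
t 4.1 amp x,y,z mm [564.72 -93.17  72.73] F amp [-0.16  0.3   0.21]
t: 4.4
tool_pos: [0.5718, 0.0131, 0.0728]
tool_rot: [3.1
[... 409 characters left out ...]
,  0,  0,  0,  0,  0,  1,  8, 10,  3,  0,  0,  0,  0,  0,  0,
        1,  0,  0,  0,  2,  3, 13,  4,  0,  0,  0,  0,  0,  0,  0,  0,  0,
        0,  1,  7,  9,  3,  2,  0,  0,  0,  0,  0,  0,  0,  0,  1,  4,  8,
        7,  2,  1,  0,  0,  0,  0,  0,  0,  0,  0,  0,  3, 12,  6,  0,  0,
        0,  0,  0]))
(np.int64(1292), np.float64(-69.24057499190663), array([586.4, 604.1]), array([ 0,  0,  0,  0,  0,  0,  0,  0,  1,  3,  2,  0,  0,  0,  0,  0,  0,
        0,  0,  1,  0,  6, 32, 42,  7,  0,  0,  0,  0,  0,  0,  0,  0,  0,
        0,  6, 33, 39,  7,  0,  0,  0,  0,  0,  0,  0,  0,  0,  0, 11, 35,
       35,  7,  0,  0,  0,  0,  0,  0,  0,  0,  0,  2, 16, 38, 33,  2,  1,
        0,  0,  0]))
```

Contact is made: ball minus TCP is 18.7 mm in y. The crests should pass at TCP y of about -81.8, -67.8 and -53.8. Next I'll push over the first ridge.

```bash
sed -i '/w1.npz/d' b.py; sed -i 's/;print(ball(d,C))/;r=ball(d,C);print("ball y",r[1].round(2),"rail",(r[1]+28.1).round(2))/' b.py
M='python3 -m handwheel'
python3 -m handwheel '[0,-0.001,0,0,0,0,0,-0.001,0,0,0,0,0,-0.001,0,0,0,0,0,-0.001,0,0,0,0]'>/dev/null;python3 s.py
python3 -m handwheel '[0,-0.001,0,0,0,0,0,-0.001,0,0,0,0]'>/dev/null;python3 b.py
python3 -m handwheel '[0,-0.001,0,0,0,0]'>/dev/null;python3 b.py
python3 -m handwheel '[0,-0.001,0,0,0,0]'>/dev/null;python3 b.py
```

```text
t 5.15 amp x,y,z mm [564.72 -85.97  72.91] F amp [ -1.39 -12.76  -1.23]
t 5.35 amp x,y,z mm [564.71 -82.64  72.86] F amp [-0.8  -3.03 -0.44]
ball y -63.74 rail -35.64
t 5.5 amp x,y,z mm [564.74 -80.05  72.83] F amp [-0.36 -1.18 -0.41]
ball y -61.18 rail -33.08
t 5.65 amp x,y,z mm [564.87 -78.61  72.79] F amp [ 0.56 -0.45 -0.45]
ball y -59.77 rail -31.67
```

```bash
python3 -m handwheel '[0,-0.001,0,0,0,0,0,-0.001,0,0,0,0]'>/dev/null;python3 b.py
python3 -m handwheel '[0,-0.001,0,0,0,0,0,-0.001,0,0,0,0,0,-0.001,0,0,0,0]'>/dev/null;python3 b.py
python3 -m handwheel '[0,-0.001,0,0,0,0,0,-0.001,0,0,0,0]'>/dev/null;python3 b.py
python3 -m handwheel '[0,-0.001,0,0,0,0]'>/dev/null;python3 b.py
python3 -m handwheel '[0,-0.001,0,0,0,0]'>/dev/null;python3 b.py
python3 -m handwheel '[0,-0.001,0,0,0,0]'>/dev/null;python3 b.py
```

```text
t 5.9 amp x,y,z mm [564.88 -76.78  72.82] F amp [1.02 0.22 0.43]
ball y -57.73 rail -29.63
t 6.25 amp x,y,z mm [564.85 -74.41  72.81] F amp [ 0.57 -2.08 -0.9 ]
ball y -55.65 rail -27.55
t 6.5 amp x,y,z mm [564.82 -73.63  72.87] F amp [-0.51 -8.84 -1.89]
ball y -55.04 rail -26.94
t 6.65 amp x,y,z mm [564.87 -73.39  72.93] F amp [-1.23 -9.83 -2.62]
ball y -54.77 rail -26.67
t 6.8 amp x,y,z mm [564.84 -72.74  72.94] F amp [ -0.1  -10.52  -1.09]
ball y -54.11 rail -26.01
t 6.95 amp x,y,z mm [564.83 -71.95  72.92] F amp [  0.8  -11.63  -1.94]
ball y -53.35 rail -25.25
```

```bash
python3 -m handwheel '[0,-0.001,0,0,0,0,0,-0.001,0,0,0,0]'>/dev/null;python3 b.py
python3 -m handwheel '[0,-0.001,0,0,0,0]'>/dev/null;python3 b.py
python3 -m handwheel '[0,-0.001,0,0,0,0]'>/dev/null;python3 b.py
python3 -m handwheel '[0,0,0,0,0,0,0,0,0,0,0,0]'>/dev/null;python3 b.py
```

```text
t 7.2 amp x,y,z mm [564.79 -69.57  72.99] F amp [ -0.84 -12.96  -0.8 ]
ball y -51.02 rail -22.92
t 7.35 amp x,y,z mm [564.84 -66.8   72.95] F amp [-1.4  -0.99  0.61]
ball y -47.9 rail -19.8
t 7.5 amp x,y,z mm [564.84 -64.84  72.79] F amp [ 0.56 -0.4   0.88]
ball y -46.02 rail -17.92
t 7.75 amp x,y,z mm [564.87 -64.74  72.72] F amp [-0.16  0.8  -0.04]
ball y -43.83 rail -15.73
```

Two clicks so far; the ball rests in the second notch. Now the third, creeping near the crest.

```bash
python3 -m handwheel '[0,-0.001,0,0,0,0,0,-0.001,0,0,0,0,0,-0.001,0,0,0,0,0,-0.001,0,0,0,0,0,-0.001,0,0,0,0,0,-0.001,0,0,0,0,0,-0.001,0,0,0,0,0,-0.001,0,0,0,0,0,-0.001,0,0,0,0]'>/dev/null;python3 b.py
python3 -m handwheel '[0,-0.001,0,0,0,0,0,-0.001,0,0,0,0]'>/dev/null;python3 b.py
python3 -m handwheel '[0,-0.0005,0,0,0,0]'>/dev/null;python3 b.py
python3 -m handwheel '[0,-0.0005,0,0,0,0]'>/dev/null;python3 b.py
```

```text
t 8.7 amp x,y,z mm [564.9  -58.77  72.92] F amp [-0.48 -9.83 -0.91]
ball y -40.17 rail -12.07
t 8.95 amp x,y,z mm [564.88 -57.21  72.92] F amp [ -1.27 -13.3   -0.82]
ball y -38.6 rail -10.5
t 9.1 amp x,y,z mm [564.88 -56.06  72.9 ] F amp [-0.96 -3.46 -0.69]
ball y -37.11 rail -9.01
t 9.25 amp x,y,z mm [564.89 -54.02  72.9 ] F amp [-0.8  -4.46  0.25]
ball y -35.21 rail -7.11
```

```bash
python3 -m handwheel '[0,0,0,0,0,0,0,0,0,0,0,0]'>/dev/null;python3 b.py
```

```text
t 9.5 amp x,y,z mm [565.01 -52.55  72.78] F amp [ 0.2  -0.02  0.22]
ball y -33.07 rail -4.97
```

```bash
python3 -m handwheel '[0,0,0,0,0,0,0,0,0,0,0,0]'>/dev/null;python3 b.py
python3 - <<'E'
from h import *;import b
d=np.load('pics/last.npz')['d'];print(b.ball(d,cam('wrist'))[3])
E
```

```text
t 9.75 amp x,y,z mm [564.97 -52.85  72.79] F amp [-0.2  -0.23  0.09]
ball y -30.86 rail -2.76
t 9.8 amp x,y,z mm [564.94 -52.93  72.76] F amp [-0.21 -0.09  0.93]
[ 0  0  0  0  0  0  0  5 31 40 20  2  0  0  0  0  0  0  0  0  0  2 32 42
 15  0  0  0  0  0  0  0  0  0  0  6  9  7  1  0  0  0  0  0  0  0  0  0
  0  2 15 38  9  0  0  0  0  0  0  0  0  0  2  9 32 37  7  0  0  0  0]
```

```bash
python3 -m handwheel '[0,0,0,0,0,0,0,0,0,0,0,0,0,0,0,0,0,0,0,0,0,0,0,0]'>/dev/null;python3 b.py
```

```text
t 10.2 amp x,y,z mm [564.93 -53.14  72.77] F amp [-0.44  0.08  0.56]
ball y -28.96 rail -0.86
```

The ball settled in the third notch. I'll back off, lift, shift over towards the button and look.

```bash
python3 -m handwheel '[0,0.003,0,0,0,0,0,0.006,0,0,0,0,0,0,-0.01,0,0,0,0,0,-0.03,0,0,0,0,0,-0.04,0,0,0,0,0,-0.04,0,0,0,0,0,-0.04,0,0,0,0,-0.03,-0.008,0,0,0,0,-0.03,0,0,0,0,0,-0.03,0,0,0,0,0,0,0,0,0,0]'>/dev/null;python3 b.py
python3 - <<'E'
from h import *;import b
z=np.load('pics/last.npz');d=z['d'];cv2.imwrite('pics/w3.png',z['im'][:,:,::-1])
C=cam('wrist');f,cx,cy,T=C;r=b.ball(d,C);print(r)
v,u=np.mgrid[0:420,0:560];P=np.stack([(u-cx)/f*d,(v-cy)/f*d,d],-1)@T[:3,:3].T+T[:3,3]
q=(d>0)&(np.hypot(P[...,0]-.531,P[...,1]-.184)<.016)&(P[...,2]>.0795)&(P[...,2]<.09)
print('round',q.sum(),((np.percentile(P[q],2,0)+np.percentile(P[q],98,0))/2).round(4),np.ptp(P[q],0))
E
```

```text
t 11.35 amp x,y,z mm [565.28  30.44 241.96] F amp [ 0.47 -0.45  0.21]
ball y -28.05 rail 0.05
t 11.4 amp x,y,z mm [565.32  28.96 241.7 ] F amp [-0.64 -1.31  0.04]
(np.int64(277), np.float64(-29.766501354804895), array([586.4, 603.3]), array([ 0,  0,  0,  0,  0,  0,  5,  8,  6,  2,  0,  0,  1,  0,  0,  0,  0,
        0,  0,  0,  3, 10,  6,  1,  0,  0,  0,  0,  0,  0,  0,  0,  0,  0,
        0,  0,  0,  0,  0,  0,  0,  0,  0,  0,  0,  0,  0,  0,  3, 11,  5,
        0,  1,  0,  0,  0,  0,  0,  0,  0,  0,  1,  4,  8,  6,  1,  0,  0,
        0,  1,  0]))
round 712 [0.5316 0.1832 0.0817] [0.02703535 0.02718724 0.00432727]
```

View pics/w3.png

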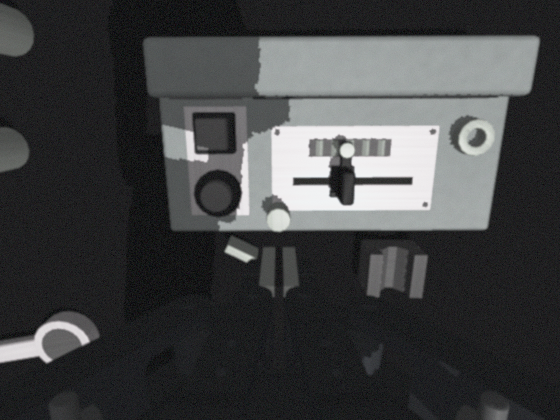

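The lever sits between crests 3 and 4 (ball at 347,150, in the third notch, rail y about -0.3 mm). The pin at (278,218) and the ring at (475,137) are untouched. I'll move over the round button, which is in front (218,192).

```bash
python3 -m handwheel '[-0.009,-0.028,0,0,0,0,0,-0.028,0,0,0,0,0,0,0,0,0,0,0,0,0,0,0,0,0,0,0,0,0,0]'>/dev/null;python3 s.py
python3 -m handwheel '[0,0,0.04,0,0,0,0,0,0.04,0,0,0,0,0,0.04,0,0,0,0,0,0.02,0,0,0,0,0,0.009,0,0,0,0,0,0,0,0,0,0,0,0,0,0,0]'>/dev/null;python3 s.py
```

```text
t 11.9 amp x,y,z mm [556.78  82.67 240.94] F amp [-0.1  -0.01 -0.1 ]
t 12.6 amp x,y,z mm [557.83  83.42  93.42] F amp [ 0.78 -0.04 -0.19]
```

```bash
python3 -m handwheel '[-0.0015,-0.0015,0.003,0,0,0,0,0,0.004,0,0,0,0,0,0.003,0,0,0,0,0,0.001,0,0,0]'>/dev/null;python3 s.py
python3 -m handwheel '[0,0,0.001,0,0,0,0,0,0.001,0,0,0,0,0,0.001,0,0,0]'>/dev/null;python3 s.py
python3 -m handwheel '[0,0,0.001,0,0,0,0,0,0.001,0,0,0]'>/dev/null;python3 s.py
python3 -m handwheel '[0,0,0.001,0,0,0,0,0,0,0,0,0]'>/dev/null;python3 s.py
```

```text
t 13.0 amp x,y,z mm [555.28  85.47  80.92] F amp [-0.05 -0.3   1.7 ]
t 13.3 amp x,y,z mm [555.27  85.49  78.12] F amp [-0.38  0.56  2.6 ]
t 13.5 amp x,y,z mm [555.31  85.47  76.11] F amp [-1.64  0.08  2.88]
t 13.7 amp x,y,z mm [555.35  85.47  75.95] F amp [-3.15  0.34  8.51]
```

The force jumped to 8.5 N at z = 76 mm, so the button is bottomed, about 6 mm below its top. I'll release, lift clear and check.

```bash
python3 -m handwheel '[0,0,0.0005,0,0,0,0,0,-0.004,0,0,0,0,0,-0.008,0,0,0,0,0,-0.03,0,0,0,0,0,-0.04,0,0,0,0,0,-0.04,0,0,0,0,0,-0.04,0,0,0,0,0.028,0,0,0,0,0,0.028,0,0,0,0,0,0,0,0,0,0,0,0,0,0,0,0,0,0,0,0,0]'>/dev/null;python3 b.py
python3 - <<'E'
from h import *;import b
z=np.load('pics/last.npz');d=z['d'];C=cam('wrist');f,cx,cy,T=C;print(b.ball(d,C))
v,u=np.mgrid[0:420,0:560];P=np.stack([(u-cx)/f*d,(v-cy)/f*d,d],-1)@T[:3,:3].T+T[:3,3]
for n,c in(('round',(.5316,.184)),('key',(.5855,.194))):
    q=(d>0)&(np.hypot(P[...,0]-c[0],P[...,1]-c[1])<.008);print(n,np.median(P[q][:,2]))
cv2.imwrite('pics/w4.png',z['im'][:,:,::-1])
# loose parts: compare the top views
im,_=optics.get_image('top');a=np.load('pics/top0.npz')['im'];e=cv2.absdiff(im,a).max(2);cv2.imwrite('pics/top1.png',np.hstack([im[60:330,30:480,::-1]]))
E
```

```text
t 13.7 amp x,y,z mm [555.35  85.47  75.95] F amp [-3.15  0.34  8.51]
ball y -24.59 rail 3.51
t 13.75 amp x,y,z mm [555.36  85.46  75.97] F amp [-3.14  1.06  9.38]
(np.int64(843), np.float64(-24.601865495370667), array([586.4, 603.6]), array([ 0,  0,  0,  0,  0,  0,  0,  0,  0,  0,  0,  0,  0,  0,  0,  0,  0,
        0,  0,  0,  0,  0,  0,  0,  0,  0,  0,  0,  0,  0,  0,  0,  0,  0,
        0,  0,  0,  0,  0,  0,  0,  0,  0,  2,  6, 10, 31, 27,  1,  0, 10,
       39, 35, 17,  2,  0,  0,  1,  0,  0,  0,  0,  0,  0, 13, 42, 35, 10,
        3,  0,  0]))
round 0.1225398610242745
key 0.08679964268212317invalid input at $: expected a multiple of 6 numbers
```

View pics/w4.png

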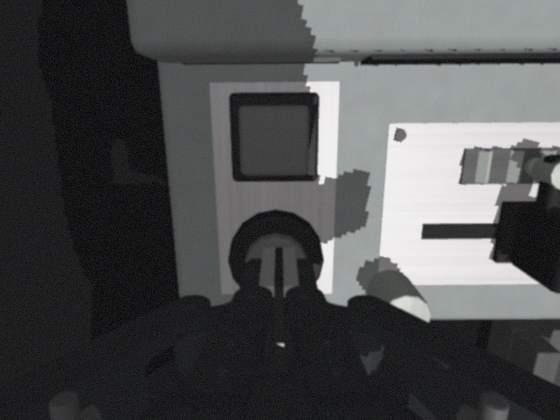

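That move was refused because a row was short. The view shows the finger on the round button at (277,255), the key untouched at (275,135), and the ball cut off at the picture edge, so that ball reading is biased. I'll lift again.

```bash
python3 -m handwheel '[0,0,-0.004,0,0,0,0,0,-0.008,0,0,0,0,0,-0.03,0,0,0,0,0,-0.04,0,0,0,0,0,-0.04,0,0,0,0,0,-0.04,0,0,0,0,0.028,0,0,0,0,0,0.028,0,0,0,0,0,0,0,0,0,0,0,0,0,0,0,0,0,0,0,0,0,0,0,0,0,0,0,0]' && python3 b.py
python3 - <<'E'
from h import *;import b
z=np.load('pics/last.npz');d=z['d'];C=cam('wrist');f,cx,cy,T=C;print(b.ball(d,C))
v,u=np.mgrid[0:420,0:560];P=np.stack([(u-cx)/f*d,(v-cy)/f*d,d],-1)@T[:3,:3].T+T[:3,3]
for n,c in(('round',(.5316,.184)),('key',(.5855,.194))):
    q=(d>0)&(np.hypot(P[...,0]-c[0],P[...,1]-c[1])<.008);print(n,np.median(P[q][:,2]))
w=np.load('pics/w1.npz');f,cx,cy=w['k'];T0=w['T'];d0=w['d'];P0=np.stack([(u-cx)/f*d0,(v-cy)/f*d0,d0],-1)@T0[:3,:3].T+T0[:3,3]
for n,c,lo,hi,r in(('pin',(.5276,.126),.08,.095,.02),('ring',(.6203,-.0279),.069,.08,.026),('gb',(.4556,.1557),.02,.04,.03),('vb',(.4654,-.0094),.03,.056,.04)):
    o=[]
    for Q,D in((P0,d0),(P,d)):
        q=(D>0)&(np.hypot(Q[...,0]-c[0],Q[...,1]-c[1])<r)&(Q[...,2]>lo)&(Q[...,2]<hi);o.append((q.sum(),np.median(Q[q],0).round(4)))
    print(n,o)
a=np.hstack([z['im'][90:250,130:530],]);cv2.imwrite('pics/w5.png',cv2.resize(a,None,fx=1.8,fy=1.8)[:,:,::-1])
E
```

```text
t: 15.0
tool_pos: [0.5401, 0.1298, 0.2364]
tool_rot: [-3.129, -0.279, 0.001]
contact_force: [0.4, 0.1, -0.3]
opening: 0.0002
t 15.0 amp x,y,z mm [554.63  30.16 236.38] F amp [ 0.42 -0.02 -0.31]
ball y -28.13 rail -0.03
t 15.05 amp x,y,z mm [554.69  30.15 236.45] F amp [-0.57  0.2  -0.48]
(np.int64(300), np.float64(-28.147470706665512), array([586.4, 603.6]), array([ 0,  0,  0,  0,  0,  0,  0,  3,  9, 12,  8,  0,  0,  0,  0,  0,  0,
        0,  0,  0,  0,  0,  6, 13,  4,  2,  0,  0,  0,  0,  0,  0,  0,  0,
        0,  0,  0,  0,  0,  0,  0,  0,  0,  0,  0,  0,  0,  0,  0,  4,  5,
       15,  3,  0,  0,  0,  0,  0,  0,  0,  0,  0,  0,  0, 10, 10,  6,  1,
        0,  0,  0]))
round 0.08242505364080996
key 0.08683604136615491
pin [(np.int64(495), array([0.5227, 0.1259, 0.0862])), (np.int64(488), array([0.5225, 0.1268, 0.0863]))]
ring [(np.int64(840), array([ 0.6226, -0.029 ,  0.0741])), (np.int64(973), array([ 0.6228, -0.0282,  0.0741]))]
gb [(np.int64(389), array([0.4586, 0.1557, 0.0297])), (np.int64(367), array([0.4587, 0.1562, 0.0301]))]
vb [(np.int64(895), array([ 0.4776, -0.0292,  0.044 ])), (np.int64(1803), array([ 0.4715, -0.0226,  0.0441]))]
```

View pics/w5.png

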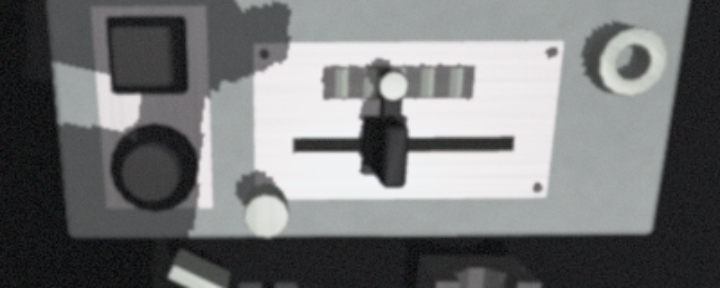

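The final view shows the ball in the third notch (393,85 in the crop), the round button up again and every part in place. Handing in.

```bash
python3 -c "
from station import ctrl;print(ctrl.finish_job())"
```

```text
the job is handed in; nothing more can be done
None
```

I pushed the range lever over three clicks into the third notch, then pressed the round button to its stop and let it come up. I handed the job in at about t = 15 s; no verdict is reported.

**Last checks:**
- **Lever:** the ball is at about 0 mm in the rail frame. Earlier readings ranged from -0.9 to +0.1 mm. All are within the 3 mm limit.
- **Round button:** it bottomed at about 6 mm of travel, with the force rising sharply to 8.5–9 N. Its top is back at 82.4 mm, against 82.1 mm at the start.
- **Square key:** never touched; its top was at 86.8 mm both with the finger still on the round button and at the end.
- **Loose parts:** the pin gauge, setting ring and gauge block are within 1 mm of where they stood. The V-block was only partly in view both times, so its 9 mm difference in apparent position reflects the view rather than a measured shift. The slugs, level and connecting rod were not re-measured, but the arm only passed over them or stayed away.
- **Robot:** clear of everything at hand-in, with the tool at z = 236 mm.

**What disagreed or failed:**
- One ball reading of +3.5 mm came from a view that cut the ball off at the edge. I discarded it, and the full view afterwards read 0.0 mm.
- Climbing the ridges peaked at about 13 N, above the 5–10 N stated.
- One move call was refused for a short row and had to be retyped. The finger stayed on the pressed button a little longer, with no other effect.

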